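Stand the fallen bookend back up against the books

ROBOT

A 7-joint arm with a two-finger parallel gripper is mounted at the origin on the work surface. World frame = base frame: x ahead of the robot, y to its left, z up, the work surface at z = 0. Lengths are in mm, angles in rad, forces in N, time in s.
With the tool pointing down it reaches from about 425 to 950 mm from the base axis. Payload 4.7 kg.
Tool frame: the origin (TCP) lies midway between the tips of the shut fingers; the grasp point (between the pads) lies 19 mm behind it (r.tcp_to_grasp is the distance from the TCP to the grasp point, in mm); z points along the fingers, y is the direction in which the jaws open and shut (so a half turn about z gives the same grasp; the last joint's range is limited). The gripper opens to 87 mm and grips with 3 to 60 N. Pads are 19 mm wide; open, the fingers measure 117 mm over their backs; the gripper's body (75 mm by 190 mm) begins 51 mm behind the grasp point.
Start: joints at [-1.201, 0.469, -0.049, 1.532, 0.024, 1.141, -0.082], TCP at [262.073, 622.067, 222.573] pointing down, gripper open.
Joint ranges: [-2.59, 2.59], [-0.33, 1.99], [-1.39, 1.29], [0.1, 2.45], [-1.04, 4.18], [0.21, 1.99], [-2.66, 2.66]. Speed limits (rad/s): [2.57, 2.57, 3.14, 3.14, 3.14, 3.14, 3.14].

INTERFACE

Orientations are given as a unit quaternion [w, x, y, z].
In Python, from workcell import sensors, snapshot, camera_params, r gives the robot as it stands.
- The arm moves only by the tool apply_moves, never from a script. Its arguments are lists of equal length, an entry for each row: "travel": the shift along the tool's x, y, z in m, a list of three; "twist": the turn, a rotation vector about the tool's x, y, z in degrees, a list of three; "claw": the closure in counts, from 0 (fully open) to 255 (shut). A call has exactly 10 rows; each row is the pose to reach, as a shift and turn from the pose commanded when the call began, along the tool's axes at that moment; what a row does not reach only later rows make up. A row lasts 1/8 s, in which the tool goes at most 62.5 mm and 10.7 degrees, less where a joint would pass 70% of its speed; a pose out of reach is approached as far as the arm can. A call with a gripper value outside its range is refused whole. The fingers move at their own pace and stop on an object; "force" is the grip in N (left out, the last holds). Time passes only in rows, so rows that repeat a pose let the fingers close, or fill a call up. It gives the time, the measured TCP pose, the force and the opening at its end, in the units of the state.
- sensors.read_state(): the state, without advancing time (a new reading comes with each control period).
- snapshot(name): name is "scene" or "top"; returns the picture (480x640x3 uint8, blue, green, red); there is no depth.
- camera_params(name): a dict with "K" (3x3 intrinsics, pixels), "origin" and "orientation" of the camera in the world. Camera axes: x right, y up, looking along -z (the intrinsics and any distortion apply to the point x, -y, -z); pixel columns grow to the right and rows downward; lengths in mm; the calibration is good to about 2 mm. A picture is of the moment at which its call begins. camera_params takes no time and is no camera call.
- r.sign_off(): hands the job in, once; it reports no verdict.
The state is a dict: "t": time; "joint_positions": joint angles; "dq": joint speeds; "tau": joint torques, N m; "tool_pos": TCP position; "orientation": TCP orientation; "ft_force": force on the tool from outside, world axes, zero at the start; "wrist_torque": the same for the moment, N m; "finger_gap": opening from 0.0 (shut) to 1.0 (fully open).
Only numpy, scipy, OpenCV 4.12 (cv2) and the standard library are available. Lean on these libraries where they do the work, as an engineer would, in place of code of your own. Each camera call takes 0.05 s, during which the arm holds its last target.

TASK

The L-shaped bookend at the open end of the book row has been knocked flat on its back. Do not grip it or pick it up: with the fingertips push its upstanding foot over so that it tips back onto its foot, then gently push it along the table until its flat back stands square against the last book, roughly at the middle of its cover. Leave the books standing where they are and do not disturb the other things on the table.

Things in the scene. Friction and masses are not known exactly. Their poses are not given: they have to be found in the camera images.
- bookend: L-shaped dark wooden bookend, 110 wide, 0.6 kg, mostly in the foot. Panel 125 tall, 14 thick; foot 95 long, 18 thick. It lies on the panel's flat back (z = 0), foot straight up. Origin: middle of the heel, the outer edge of the L, on the table lying or standing. x along the heel; y heel to panel top (panel: y 0-125, z 0-14), up when it stands; z heel to foot's free end (foot: y 0-18, z 0-95), level when it stands
- foot_end (a point): middle of the free end of the bookend's foot (95 from the heel, half-way through its 18 thickness): 95 above the table as it lies, 9 above when it stands. Axes as the bookend's. It stands up by this end going over, away from the panel, rolling on the heel edge (quarter turn about +x); a good third of the way over it falls onto its foot by itself. Standing, it slides if pushed low, tips if pushed high
- end_book: the last book of a row of four hardbacks standing side by side, the one at the row's open end, which faces the bookend: 28 thick (its y), 155 deep (its x), 180 tall, 0.5 kg, loose. Origin: centre of its underside; z up; its -y cover (14 from the origin) is the face that the back of the bookend must stand against.
- drawer_unit: heavy wooden desk drawer unit fixed to the table, 240 (x) x 170 (y) x 215 tall, at the far end of the row: the books stand against its -y side. Origin: centre of its underside; the row runs from it along its -y.
- book_a: one of the other hardback books of the row, 36 thick (y), 165 deep (x), 205 tall, loose. Origin: centre of its underside, z up.
- book_b: one of the other hardback books of the row, 26 thick (y), 150 deep (x), 190 tall, loose. Origin: centre of its underside, z up.
- book_c: one of the other hardback books of the row, 30 thick (y), 160 deep (x), 200 tall, loose. Origin: centre of its underside, z up.
- glue_stick: glue stick standing upright, white with a grey cap, 32 across, 94 tall. Loose, not part of the job. Origin: centre of its underside.
- stamp_tin: flat red metal ink-pad tin, 67 x 102, 21 tall. Loose, not part of the job. Origin: centre of its underside.
- tape_dispenser: black desk tape dispenser, 60 x 135, about 90 tall with its roll. Loose, not part of the job. Origin: centre of its underside.
- pencil_mug: white mug full of pencils and pens, 74 across, 90 tall, pencils to 165. Loose, not part of the job. Origin: centre of its underside.
- bead_jar: glass jar of beads with a metal screw lid, 60 across, 75 tall. Loose, not part of the job. Origin: centre of its underside.
- pump_bottle: white hand-gel pump bottle, 62 across, 185 tall. Loose, not part of the job. Origin: centre of its underside.
- stapler: desk stapler, 35 x 125, 50 tall. Loose, not part of the job. Origin: centre of its underside.
Things that resemble listed ones, but are neither listed nor needed, are in the scene too. Leave any red look-alike of the end_book alone.

How it is judged:
By the outcome, as a careful person would: the job done as asked, in the order asked, and still so for the second after the job is handed in, with the robot touching nothing.
It also fails if it takes over 67 s, if anything falls off the work surface, if the arm or the gripper's body presses on something with over 40 N, if the wrist force passes 120 N, or if a joint passes its speed limit or range.

## Working session

There is one attempt and no reset: what is moved stays moved. The work goes in short steps, Python scripts to look and compute and a tool call to move; the robot and the scene stay as the last step left them, time stands still between calls to the robot, and variables do not carry over. Pictures are saved under pics/ and viewed, and the job is handed in when it is done.

Besides the shell and the picture viewer there is one more tool, called after ">>>" as name(argument=value, ...) on one line, values as JSON. apply_moves: Moves the arm, as the interface text tells. Its arguments: {"type":"object","properties":{"travel":{"type":"array"},"twist":{"type":"array"},"claw":{"type":"array"},"force":{"type":"number"}},"required":["travel","twist","claw"]}

```bash
mkdir -p pics; ls; python3 - <<'E'
from workcell import sensors, snapshot, camera_params, r
import cv2
for n in ("scene","top"):
    cv2.imwrite(f"pics/{n}0.png",snapshot(n)); p=camera_params(n); print(n,p)
s=sensors.read_state(); print(s)
E
```

```text
pics
scene {'K': array([[501.3473589 ,   0.        , 320.17895731],
       [  0.        , 501.3473589 , 229.92603809],
       [  0.        ,   0.        ,   1.        ]]), 'origin': array([1100.93624434, -612.50340831,  950.25354771]), 'orientation': array([0.87563917, 0.36383281, 0.11347427, 0.2966569 ])}
top {'K': array([[541.34073015,   0.        , 327.37190207],
       [  0.        , 541.34073015, 241.86216963],
       [  0.        ,   0.        ,   1.        ]]), 'origin': array([ 508.15382937,   80.75398508, 1436.78883704]), 'orientation': array([-0.69999425, -0.01705316,  0.01218969,  0.71384077])}
{'t': 0.1, 'joint_positions': array([-1.20089905,  0.46937252, -0.04860375,  1.53353983,  0.02409364,
        1.14102044, -0.08228498]), 'dq': array([-1.14693900e-03, -2.23234245e-03, -3.29554236e-04, -4.36218734e-03,
        8.44492937e-05,  1.50966661e-03, -1.01112569e-03]), 'tau': array([ 2.89209738e-04, -5.09167743e+01, -8.13365285e-02, -2.36828381e+01,
       -6.14820071e-02,  3.44550947e-02,  8.55003441e-05]), 'tool_pos': array([261.88446452, 621.55163782, 221.6111585 ]), 'orientation': array([-1.48715037e-04,  1.98056089e-01,  9.80190296e-01, -8.64748887e-04]), 'ft_force': array([0.32480403, 0.47064336, 1.03288773]), 'wrist_torque': array([-0.00428098, -0.01942655, -0.00381336]), 'finger_gap': 0.9983420776361874}
```

View pics/scene0.png

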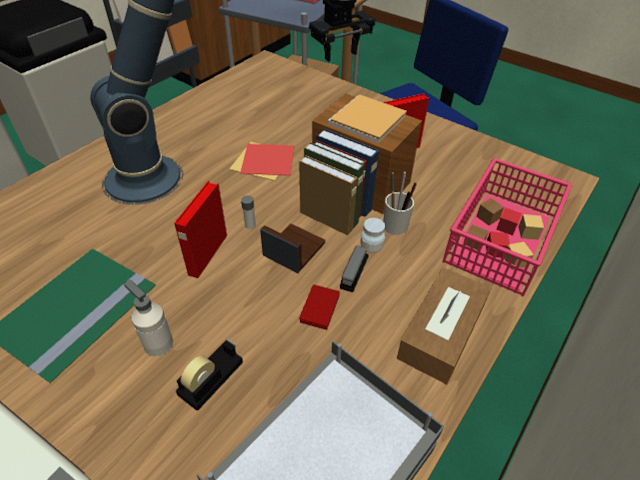

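View pics/top0.png

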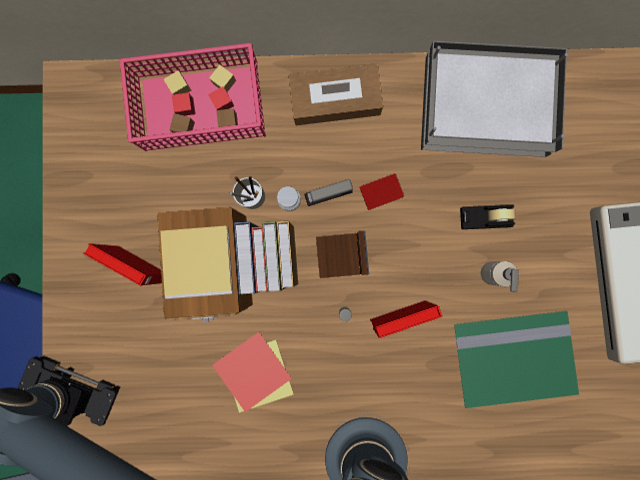

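The scene view shows the bookend lying at about (292,243), foot facing the camera. The book row ends with the brown book at (330,195). In the top view the bookend is at (342,254), its foot at (366,253), and the row's open end is at (287,255). There are three possible end books:
- the brown-covered book at the row's right end, top view (287,255)
- the red book at (406,320)
- the red book at (120,263)

Only the first is in the row and faces the bookend. I'll enlarge it to confirm.

```bash
cat > h.py <<'E'
import numpy as np, cv2
from scipy.spatial.transform import Rotation as R
from workcell import sensors, snapshot, camera_params, r
def cam(n):
    p=camera_params(n); q=np.array(p["orientation"]); return p["K"],np.array(p["origin"]),R.from_quat(q[[1,2,3,0]]).as_matrix()
def ray(n,u,v):
    K,o,M=cam(n); d=M@np.array([(u-K[0,2])/K[0,0],-(v-K[1,2])/K[1,1],-1]); return o,d
def at(n,u,v,z):
    o,d=ray(n,u,v); return o+d*(z-o[2])/d[2]
def proj(n,p):
    K,o,M=cam(n); c=M.T@(np.array(p,float)-o); return np.array([K[0,2]+K[0,0]*c[0]/-c[2],K[1,2]-K[1,1]*c[1]/-c[2]])
def crop(n,x,y,w,h,s,out,img=None):
    img=snapshot(n) if img is None else img
    cv2.imwrite(out,cv2.resize(img[y:y+h,x:x+w],None,fx=s,fy=s,interpolation=cv2.INTER_CUBIC))
E
python3 - <<'E'
from h import *
crop("top",230,170,200,150,4,"pics/t1.png",cv2.imread("pics/top0.png"))
crop("scene",230,120,200,150,4,"pics/s1.png",cv2.imread("pics/scene0.png"))
E
```

```text
(no output)
```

View pics/t1.png

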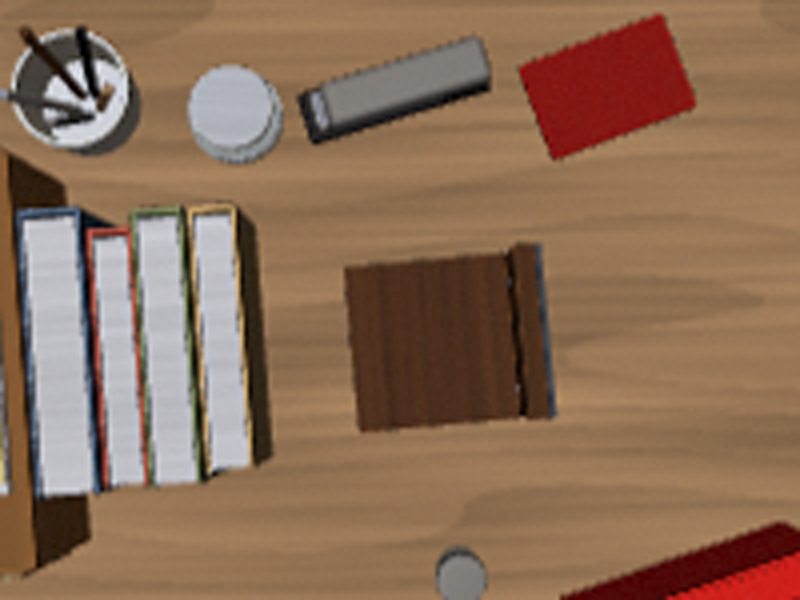

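View pics/s1.png

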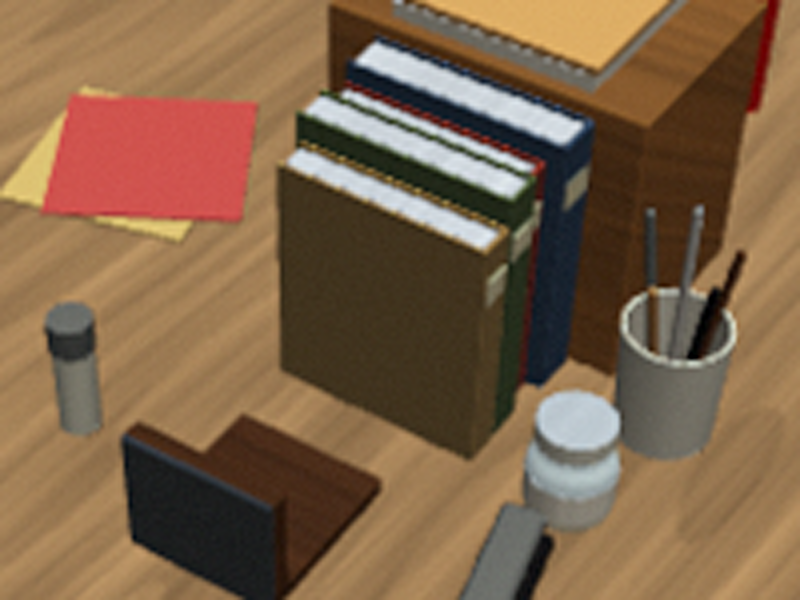

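```bash
python3 - <<'E'
from h import *
def T(c,z): return at("top",230+(c[0]+.5)/4-.5,170+(c[1]+.5)/4-.5,z)
def S(c,z): return at("scene",230+(c[0]+.5)/4-.5,120+(c[1]+.5)/4-.5,z)
np.set_printoptions(precision=1,suppress=True)
for n,c,z in [("footout",(541,243),95),("footout",(554,416),95),("footin",(513,245),95),("footin",(526,418),95),("ptop",(345,268),14),("ptop",(361,432),14),
 ("btop",(237,206),180),("btop",(252,466),180),("bbase",(271,462),0),("glue",(462,574),94),
 ("jar",(232,108),75),("stapR",(478,38),50),("stapR",(490,85),50),("stapL",(318,142),0),("tin",(520,67),21),("tin",(662,14),21),("tin",(695,103),21),("tin",(555,159),21)]:
    print(n,z,T(c,z)[:2])
print("scene")
for n,c,z in [("foot L base",(135,543),0),("footoutL",(123,440),95),("footoutR",(276,510),95),("ptopR",(380,485),14),("ptopL",(243,415),14),("coverbaseL",(281,371),0),("coverbaseR",(470,457),0),("ctL",(279,168),180),("ctR",(488,248),180),("glue base front",(80,432),0)]:
    print(n,z,S(c,z)[:2])
img=cv2.imread("pics/top0.png")
hsv=cv2.cvtColor(img,cv2.COLOR_BGR2HSV)
# red book
for x in [(372,322),(376,336),(440,313),(432,302)]: print("red",at("top",*x,0)[:2],at("top",*x,200)[:2])
E
```

```text
footout 95 [590.5  -4.2]
footout 95 [483.2  -9.8]
footin 95 [589.6  13.2]
footin 95 [482.3   7.5]
ptop 14 [581.5 120. ]
ptop 14 [473.6 111.5]
btop 180 [610.3 177.6]
btop 180 [459.2 171.4]
bbase 0 [454.6 171.7]
glue 94 [386.9  49.1]
jar 75 [681.  187.8]
stapR 50 [726.2  30.6]
stapR 50 [695.7  23.5]
stapL 0 [666.6 136.8]
tin 21 [711.1   2.4]
tin 21 [744.2 -91.7]
tin 21 [ 685.  -111.9]
tin 21 [650.  -19.3]
scene
foot L base 0 [486.9 -10.7]
footoutL 95 [487.5 -13.1]
footoutR 95 [595.6  -1.4]
ptopR 14 [586.8 114.8]
ptopL 14 [476.5 110.2]
coverbaseL 0 [460.2 170.7]
coverbaseR 0 [610.9 183. ]
ctL 180 [464.8 166.3]
ctR 180 [612.  182.9]
glue base front 0 [391.7  41.4]
red [353.8 -23.6] [375.3  -9. ]
red [316.9 -33.3] [343.5 -17.4]
red [ 374.  -203.4] [ 392.7 -163.8]
red [ 403.3 -183.1] [ 417.9 -146.4]
```

The crop confirms it: the brown-covered book (gold edges) at the row's open end is the end_book. The red books stand apart from the row. Next I'll refine the yaws.

```bash
python3 - <<'E'
from h import *
np.set_printoptions(precision=1,suppress=True)
img=cv2.imread("pics/top0.png"); 
g=cv2.cvtColor(img,cv2.COLOR_BGR2GRAY).astype(float)
def edge(rows,c0,c1,z,sign,name):
    P=[]
    for v in rows:
        row=cv2.GaussianBlur(g[v:v+1],(3,1),0)[0]
        d=np.gradient(row)*sign
        k=c0+np.argmax(d[c0:c1]); 
        a,b,c=d[k-1],d[k],d[k+1]; s=k+(0.5*(a-c)/(a-2*b+c) if a-2*b+c else 0)
        P.append(at("top",s,v,z)[:2])
    P=np.array(P); f=cv2.fitLine(P.astype(np.float32),cv2.DIST_HUBER,0,.01,.01).ravel()
    print(name,"slope dy/dx",round(float(f[1]/f[0]),4),"pt",f[2:], "range x",P[:,0].min(),P[:,0].max())
edge(range(238,272),312,324,14,-1,"panel top")
edge(range(234,272),364,373,95,1,"foot out")
edge(range(226,282),286,300,180,-1,"book pages/cover top")
edge(range(226,280),290,302,0,1,"book cover base")
E
```

```text
panel top slope dy/dx 0.0744 pt [543.9 118.4] range x 491.03948825274114 577.9081702786541
foot out slope dy/dx 0.0718 pt [544.2  -6.5] range x 489.63787894786367 581.4559044024004
book pages/cover top slope dy/dx 0.0582 pt [530.3 175.4] range x 471.075390281077 598.9929743769114
book cover base slope dy/dx 0.0584 pt [541.2 175.6] range x 470.79888492554363 611.739297543247
```

```bash
cat >> h.py <<'E'
def delta(targets,yaw_to=None):
    s=sensors.read_state(); q=np.array(s["orientation"]); M=R.from_quat(q[[1,2,3,0]])
    for t in targets: print(t,"->",np.round(M.as_matrix().T@(np.array(t)-s["tool_pos"])/1000,4))
    m=M.as_matrix(); print("tool x",m[:,0].round(3),"y",m[:,1].round(3),"z",m[:,2].round(3),"pos",np.array(s["tool_pos"]).round(1),"F",np.array(s["ft_force"]).round(1),"gap",round(s["finger_gap"],3),"t",s["t"])
    if yaw_to is not None:
        c=np.cos(yaw_to);n=np.sin(yaw_to)
        # tool y along (c,n), z down -> x = y x z
        Y=np.array([c,n,0]);Z=np.array([0,0,-1.]);X=np.cross(Y,Z)
        T=R.from_matrix(np.column_stack([X,Y,Z])); print("twist deg",np.degrees((M.inv()*T).as_rotvec()).round(2))
E
python3 - <<'E'
from h import *
delta([(262,622,350),(400,340,350),(533,45,350)],0.073)
E
```

```text
(262, 622, 350) -> [ 1.000e-04  2.000e-04 -1.284e-01]
(400, 340, 350) -> [-0.2366 -0.2061 -0.128 ]
(533, 45, 350) -> [-0.4737 -0.4263 -0.1276]
tool x [-0.922  0.388 -0.   ] y [ 0.388  0.922 -0.002] z [-0.001 -0.002 -1.   ] pos [261.9 621.6 221.6] F [0.3 0.5 1. ] gap 0.998 t 0.1
twist deg [-9.000e-02  6.000e-02  6.297e+01]
```

>>> apply_moves(travel=[[0, 0, -0.06], [0, 0, -0.12], [-0.03, -0.027, -0.128], [-0.07, -0.063, -0.128], [-0.11, -0.099, -0.128], [-0.15, -0.135, -0.128], [-0.19, -0.171, -0.128], [-0.23, -0.207, -0.128], [-0.27, -0.243, -0.128], [-0.31, -0.279, -0.128]], twist=[[0, 0, 0], [0, 0, 0], [0, 0, 6], [0, 0, 12], [0, 0, 18], [0, 0, 24], [0, 0, 32], [0, 0, 40], [0, 0, 48], [0, 0, 55]], claw=[128, 128, 128, 128, 128, 128, 128, 128, 128, 128])

```text
t: 1.35
tool_pos: [439.7, 242.7, 350.3]
orientation: [-0.0, 0.63, 0.777, -0.0]
ft_force: [0.2, -0.5, -0.4]
finger_gap: 0.494
```

```bash
python3 - <<'E'
from h import *
delta([(535,46,350),(535,46,180)],0.073)
E
```

```text
(535, 46, 350) -> [-0.2122  0.0526  0.0003]
(535, 46, 180) -> [-0.2122  0.0526  0.1703]
tool x [-0.207  0.978  0.   ] y [ 0.978  0.207 -0.   ] z [-0. -0. -1.] pos [439.7 242.7 350.3] F [ 0.2 -0.5 -0.4] gap 0.494 t 1.35
twist deg [-0.02 -0.    7.74]
```

>>> apply_moves(travel=[[-0.05, 0.012, 0], [-0.1, 0.025, 0], [-0.15, 0.037, 0], [-0.2, 0.05, 0], [-0.2122, 0.0526, 0.03], [-0.2122, 0.0526, 0.08], [-0.2122, 0.0526, 0.13], [-0.2122, 0.0526, 0.16], [-0.2122, 0.0526, 0.17], [-0.2122, 0.0526, 0.17]], twist=[[0, 0, 3], [0, 0, 5], [0, 0, 7], [0, 0, 7.74], [0, 0, 7.74], [0, 0, 7.74], [0, 0, 7.74], [0, 0, 7.74], [0, 0, 7.74], [0, 0, 7.74]], claw=[128, 128, 128, 128, 128, 128, 128, 128, 128, 128])

```text
t: 2.6
tool_pos: [535.6, 48.2, 180.6]
orientation: [-0.0, 0.679, 0.734, -0.0]
ft_force: [-0.3, 0.1, 0.4]
finger_gap: 0.499
```

```bash
python3 - <<'E'
from h import *
delta([(535,46,84)],0.073)
i=snapshot("scene"); crop("scene",200,100,200,150,4,"pics/s2.png",i)
i=snapshot("top"); crop("top",230,170,200,150,4,"pics/t2.png",i)
E
```

```text
(535, 46, 84) -> [-0.0021 -0.0007  0.0966]
tool x [-0.077  0.997 -0.   ] y [ 0.997  0.077 -0.   ] z [-0. -0. -1.] pos [535.6  48.2 180.6] F [-0.3  0.1  0.4] gap 0.499 t 2.6
twist deg [-0.02  0.01  0.23]
```

View pics/s2.png

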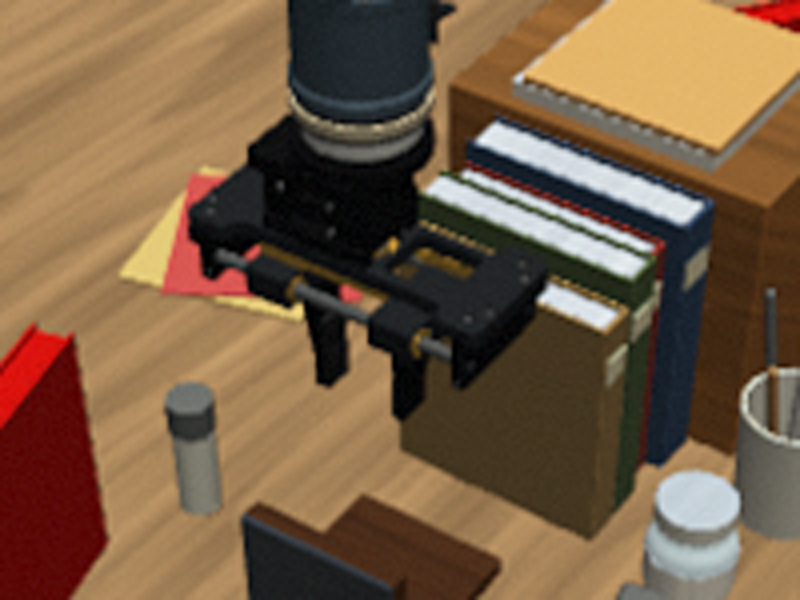

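View pics/t2.png

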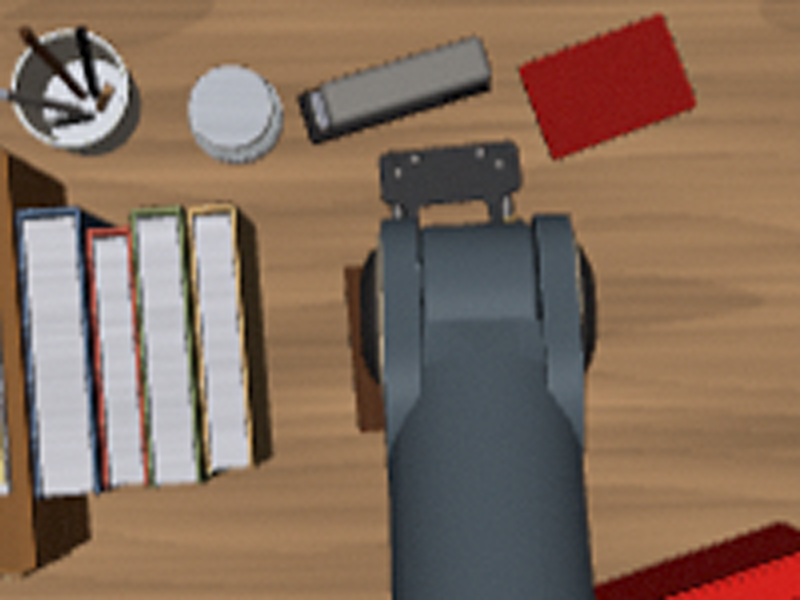

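>>> apply_moves(travel=[[0, 0, 0.02], [0, 0, 0.05], [0, 0, 0.08], [0, 0, 0.0966], [0, 0, 0.0966], [-0.005, 0, 0.0966], [-0.01, 0, 0.0966], [-0.015, 0, 0.0966], [-0.018, 0, 0.0966], [-0.018, 0, 0.0966]], twist=[[0, 0, 0], [0, 0, 0], [0, 0, 0], [0, 0, 0], [0, 0, 0], [0, 0, 0], [0, 0, 0], [0, 0, 0], [0, 0, 0], [0, 0, 0]], claw=[128, 128, 128, 128, 128, 128, 128, 128, 128, 128])

```text
t: 3.95
tool_pos: [536.9, 29.9, 84.0]
orientation: [0.0, 0.68, 0.734, 0.0]
ft_force: [0.0, -0.4, -0.0]
finger_gap: 0.496
```

```bash
python3 - <<'E'
from h import *
delta([(535,20,84)],0.073)
i=snapshot("scene"); crop("scene",140,30,266,200,3,"pics/s3.png",i)
E
```

```text
(535, 20, 84) -> [-0.0097 -0.0027  0.    ]
tool x [-0.076  0.997  0.   ] y [0.997 0.076 0.   ] z [ 0.  0. -1.] pos [536.9  29.9  84. ] F [ 0.  -0.4 -0. ] gap 0.496 t 3.95
twist deg [ 0.01 -0.    0.19]
```

View pics/s3.png

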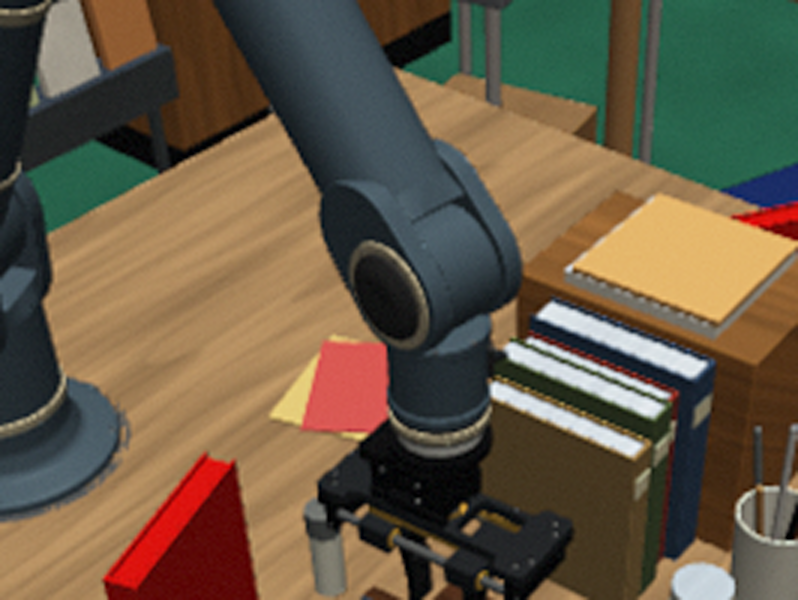

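>>> apply_moves(travel=[[-0.004, 0, 0], [-0.008, 0, 0], [-0.011, 0, 0], [-0.014, 0, 0], [-0.017, 0, 0], [-0.02, 0, 0], [-0.023, 0, 0], [-0.026, 0, 0], [-0.028, 0, 0], [-0.03, 0, 0]], twist=[[0, 0, 0], [0, 0, 0], [0, 0, 0], [0, 0, 0], [0, 0, 0], [0, 0, 0], [0, 0, 0], [0, 0, 0], [0, 0, 0], [0, 0, 0]], claw=[128, 128, 128, 128, 128, 128, 128, 128, 128, 128])

```text
t: 5.25
tool_pos: [539.2, 0.1, 83.9]
orientation: [0.0, 0.679, 0.734, 0.0]
ft_force: [0.1, 0.6, 1.7]
finger_gap: 0.498
```

```bash
python3 - <<'E'
from h import *
delta([(535,20,84)],0.073)
i=snapshot("scene"); crop("scene",200,150,200,150,4,"pics/s4.png",i)
E
```

```text
(535, 20, 84) -> [ 0.0202 -0.0027 -0.0001]
tool x [-0.077  0.997 -0.   ] y [0.997 0.077 0.   ] z [ 0. -0. -1.] pos [5.392e+02 1.000e-01 8.390e+01] F [0.1 0.6 1.7] gap 0.498 t 5.25
twist deg [0.01 0.   0.23]
```

View pics/s4.png

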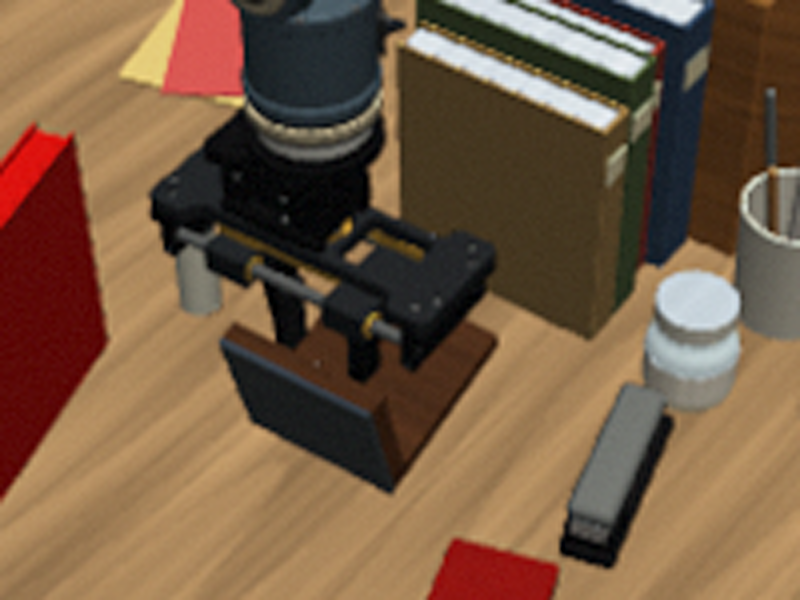

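It is tipping rather than sliding, with the foot leaning outward at crop (310,420). I'll continue along the arc.

>>> apply_moves(travel=[[-0.004, 0, 0], [-0.008, 0, 0.0], [-0.012, 0, 0.001], [-0.016, 0, 0.002], [-0.02, 0, 0.003], [-0.024, 0, 0.005], [-0.028, 0, 0.007], [-0.032, 0, 0.009], [-0.036, 0, 0.011], [-0.04, 0, 0.012]], twist=[[0, 0, 0], [0, 0, 0], [0, 0, 0], [0, 0, 0], [0, 0, 0], [0, 0, 0], [0, 0, 0], [0, 0, 0], [0, 0, 0], [0, 0, 0]], claw=[128, 128, 128, 128, 128, 128, 128, 128, 128, 128])

```text
t: 6.55
tool_pos: [542.2, -39.8, 71.7]
orientation: [-0.0, 0.679, 0.734, -0.0]
ft_force: [0.3, 1.4, -0.9]
finger_gap: 0.504
```

```bash
python3 - <<'E'
from h import *
delta([(540,-60,84)],0.073)
i=snapshot("scene"); crop("scene",200,150,200,150,4,"pics/s5.png",i)
E
```

```text
(540, -60, 84) -> [-0.02   -0.0037 -0.0123]
tool x [-0.077  0.997  0.   ] y [ 0.997  0.077 -0.   ] z [-0.  0. -1.] pos [542.2 -39.8  71.7] F [ 0.3  1.4 -0.9] gap 0.504 t 6.55
twist deg [-0.01 -0.    0.23]
```

View pics/s5.png

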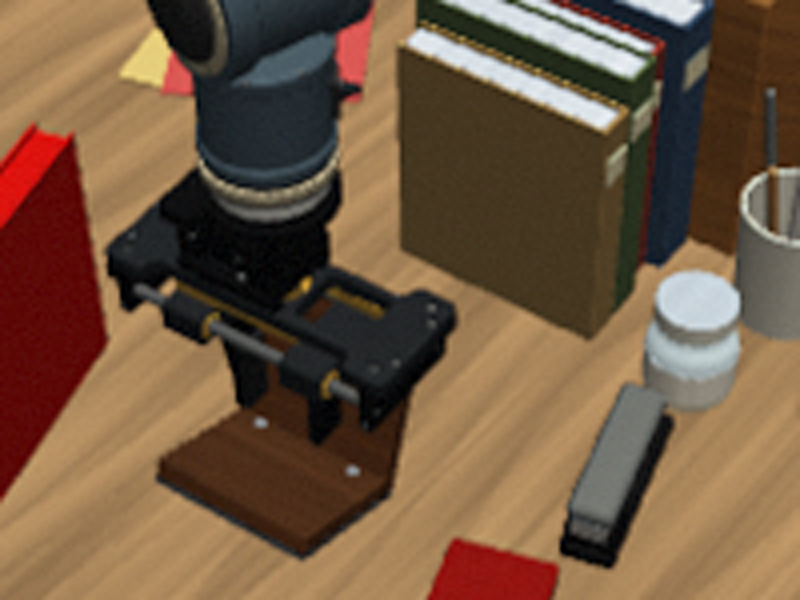

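It has gone over onto its foot: panel upright, foot flat towards the camera. I'll back off beyond the foot end at the present height, then look.

>>> apply_moves(travel=[[-0.01, 0, -0.005], [-0.025, 0, -0.01], [-0.045, 0, -0.01], [-0.065, 0, -0.01], [-0.085, 0, -0.01], [-0.105, 0, -0.01], [-0.115, 0, -0.01], [-0.115, 0, -0.01], [-0.115, 0, -0.01], [-0.115, 0, -0.01]], twist=[[0, 0, 0], [0, 0, 0], [0, 0, 0], [0, 0, 0], [0, 0, 0], [0, 0, 0], [0, 0, 0], [0, 0, 0], [0, 0, 0], [0, 0, 0]], claw=[128, 128, 128, 128, 128, 128, 128, 128, 128, 128])

```text
t: 7.85
tool_pos: [551.2, -153.2, 81.8]
orientation: [-0.0, 0.679, 0.734, 0.0]
ft_force: [-0.3, -1.0, 0.1]
finger_gap: 0.5
```

```bash
python3 - <<'E'
from h import *
delta([(540,-150,84)],0.058)
i=snapshot("scene"); crop("scene",190,150,200,150,4,"pics/s6.png",i)
i=snapshot("top"); cv2.imwrite("pics/top6.png",i); crop("top",230,170,200,150,4,"pics/t6.png",i)
E
```

```text
(540, -150, 84) -> [ 0.004  -0.0109 -0.0022]
tool x [-0.078  0.997  0.001] y [ 0.997  0.078 -0.   ] z [-0.     0.001 -1.   ] pos [ 551.2 -153.2   81.8] F [-0.3 -1.   0.1] gap 0.5 t 7.85
twist deg [-0.01 -0.04  1.17]
```

View pics/s6.png

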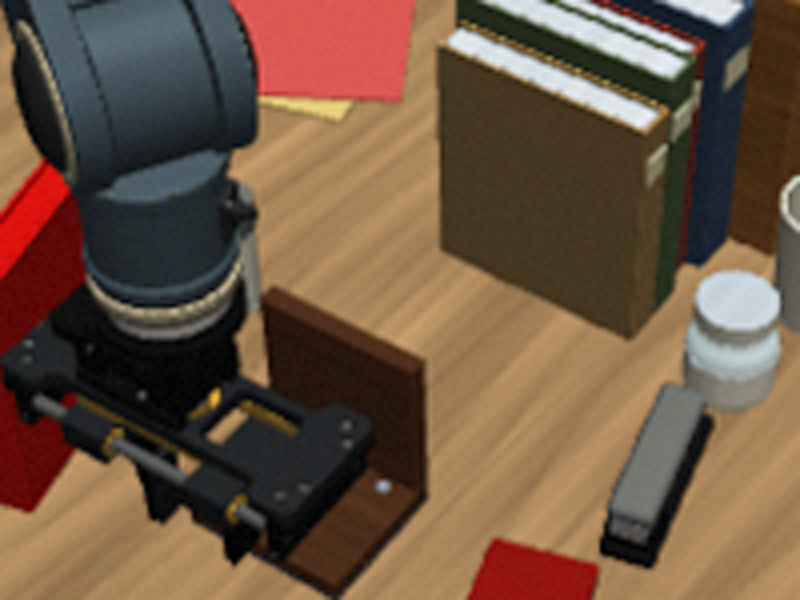

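View pics/t6.png

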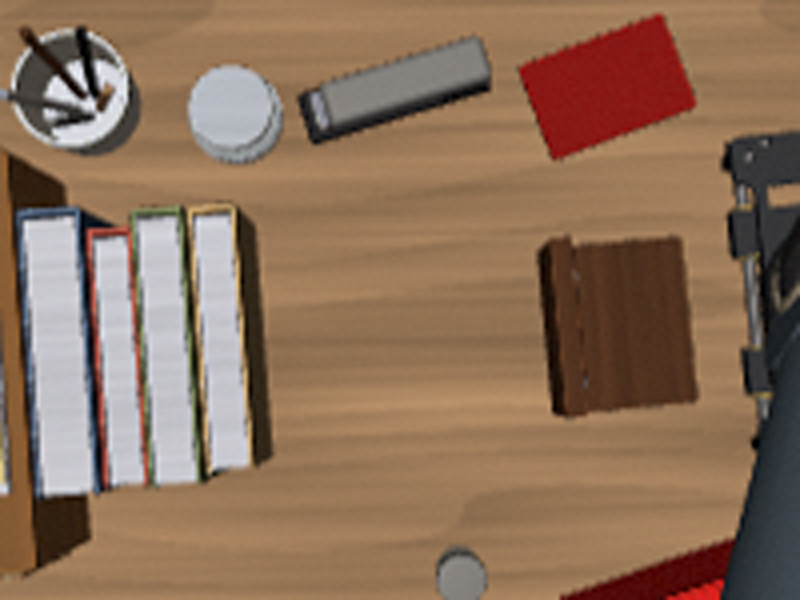

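The bookend stands: panel at top-crop (560,330), foot reaching to x≈690, and nothing else has moved. I'll measure its pose.

```bash
python3 - <<'E'
from h import *
np.set_printoptions(precision=1,suppress=True)
img=cv2.imread("pics/top6.png")
def T(c,z): return at("top",230+(c[0]+.5)/4-.5,170+(c[1]+.5)/4-.5,z)[:2]
for n,c,z in [("footend",(682,237),18),("footend",(697,402),18),("panel back top",(541,248),125),("panel back top",(556,414),125),("panel front top",(572,236),125),("panelfront",(585,412),125)]: print(n,T(c,z))
g=cv2.cvtColor(img,cv2.COLOR_BGR2GRAY).astype(float)
for name,rows,c0,c1,z,sg in [("footend",range(232,268),396,408,18,1),("panel L edge",range(236,270),362,372,0,-1)]:
    P=[]
    for v in rows:
        d=np.gradient(g[v])*sg; k=c0+np.argmax(d[c0:c1]); a,b,c=d[k-1],d[k],d[k+1]; den=a-2*b+c
        P.append(at("top",k+(0.5*(a-c)/den if den else 0),v,z)[:2])
    f=cv2.fitLine(np.array(P,np.float32),cv2.DIST_HUBER,0,.01,.01).ravel(); print(name,f[1]/f[0],f[2:])
E
```

```text
footend [ 597.3 -101.5]
footend [ 489.1 -108.6]
panel back top [585.6  -2.2]
panel back top [484.9  -9. ]
panel front top [592.5 -21.2]
panelfront [485.8 -26.6]
footend 0.076285526 [ 529.2 -106.2]
panel L edge 0.07237655 [529.  -11.6]
```

```bash
python3 - <<'E'
from h import *
delta([(543,-140,30),(543,-140,8),(543,-125,8)],0.058)
E
```

```text
(543, -140, 30) -> [ 0.014  -0.0071  0.0519]
(543, -140, 8) -> [ 0.014  -0.0071  0.0739]
(543, -125, 8) -> [ 0.0289 -0.006   0.0739]
tool x [-0.078  0.997  0.   ] y [ 0.997  0.078 -0.   ] z [-0.  0. -1.] pos [ 551.2 -153.4   81.9] F [0.3 0.4 0.1] gap 0.501 t 7.95
twist deg [-0.   -0.02  1.16]
```

>>> apply_moves(travel=[[0.007, -0.004, 0.01], [0.014, -0.007, 0.02], [0.014, -0.007, 0.04], [0.014, -0.007, 0.055], [0.014, -0.007, 0.066], [0.014, -0.007, 0.073], [0.02, -0.007, 0.074], [0.025, -0.006, 0.074], [0.028, -0.006, 0.074], [0.028, -0.006, 0.074]], twist=[[0, 0, 1.16], [0, 0, 1.16], [0, 0, 1.16], [0, 0, 1.16], [0, 0, 1.16], [0, 0, 1.16], [0, 0, 1.16], [0, 0, 1.16], [0, 0, 1.16], [0, 0, 1.16]], claw=[85, 85, 85, 85, 85, 85, 85, 85, 85, 85])

```text
t: 9.2
tool_pos: [543.2, -126.2, 8.2]
orientation: [0.0, 0.686, 0.727, 0.0]
ft_force: [-0.1, 0.1, 0.6]
finger_gap: 0.667
```

```bash
python3 - <<'E'
from h import *
delta([(543,-116,8),(542,-60,8),(542,0,8),(542,40,8)],0.058)
i=snapshot("scene"); crop("scene",190,150,200,150,4,"pics/s7.png",i)
E
```

```text
(543, -116, 8) -> [0.0102 0.0004 0.0002]
(542, -60, 8) -> [0.0662 0.0026 0.0002]
(542, 0, 8) -> [0.1261 0.006  0.0003]
(542, 40, 8) -> [0.166  0.0083 0.0003]
tool x [-0.057  0.998  0.   ] y [0.998 0.057 0.001] z [ 0.001  0.    -1.   ] pos [ 543.2 -126.2    8.2] F [-0.1  0.1  0.6] gap 0.667 t 9.2
twist deg [ 0.04 -0.01 -0.03]
```

View pics/s7.png

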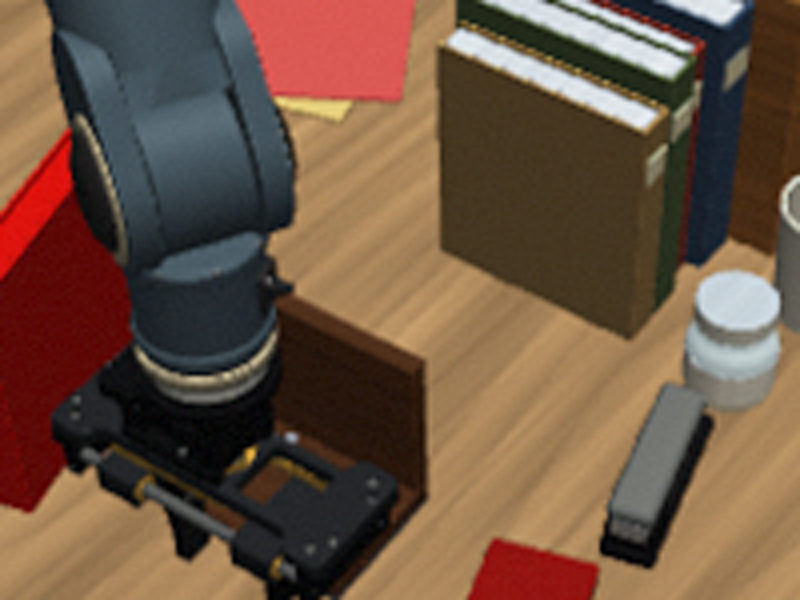

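>>> apply_moves(travel=[[0.004, 0, 0], [0.008, 0, 0], [0.011, 0, 0], [0.015, 0.0005, 0], [0.02, 0.0005, 0], [0.026, 0.001, 0], [0.032, 0.001, 0], [0.038, 0.0015, 0], [0.044, 0.002, 0], [0.05, 0.0023, 0]], twist=[[0, 0, 0], [0, 0, 0], [0, 0, 0], [0, 0, 0], [0, 0, 0], [0, 0, 0], [0, 0, 0], [0, 0, 0], [0, 0, 0], [0, 0, 0]], claw=[85, 85, 85, 85, 85, 85, 85, 85, 85, 85])

```text
t: 10.5
tool_pos: [542.5, -76.2, 7.9]
orientation: [0.0, 0.687, 0.727, 0.0]
ft_force: [-0.1, -4.8, -0.3]
finger_gap: 0.666
```

```bash
python3 - <<'E'
from h import *
delta([(542,0,8),(542,40,8)],0.058)
i=snapshot("scene"); crop("scene",190,150,200,150,4,"pics/s8.png",i)
i=snapshot("top"); cv2.imwrite("pics/top8.png",i); crop("top",230,170,200,150,4,"pics/t8.png",i)
E
```

```text
(542, 0, 8) -> [ 0.0761  0.0039 -0.0001]
(542, 40, 8) -> [ 1.161e-01  6.100e-03 -1.000e-04]
tool x [-0.057  0.998  0.   ] y [0.998 0.057 0.   ] z [ 0.  0. -1.] pos [542.5 -76.2   7.9] F [-0.1 -4.8 -0.3] gap 0.666 t 10.5
twist deg [ 0.   -0.   -0.07]
```

View pics/s8.png

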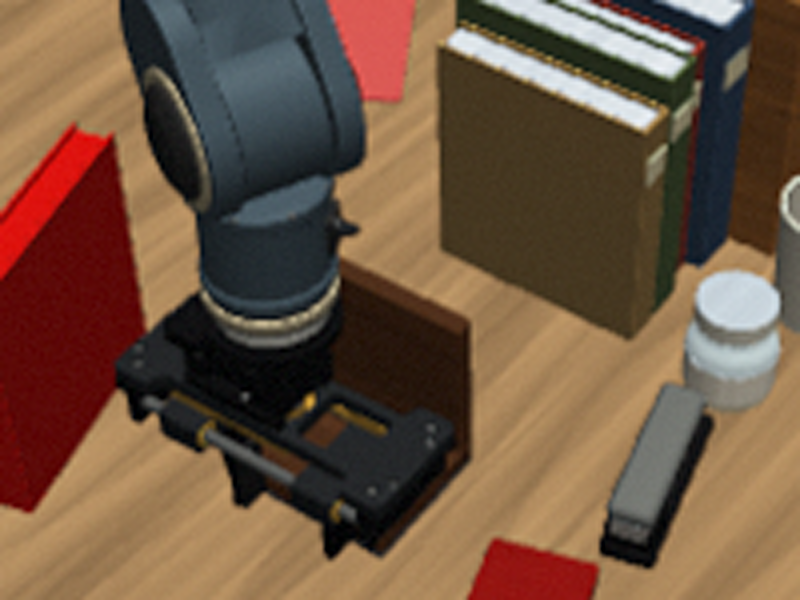

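View pics/t8.png

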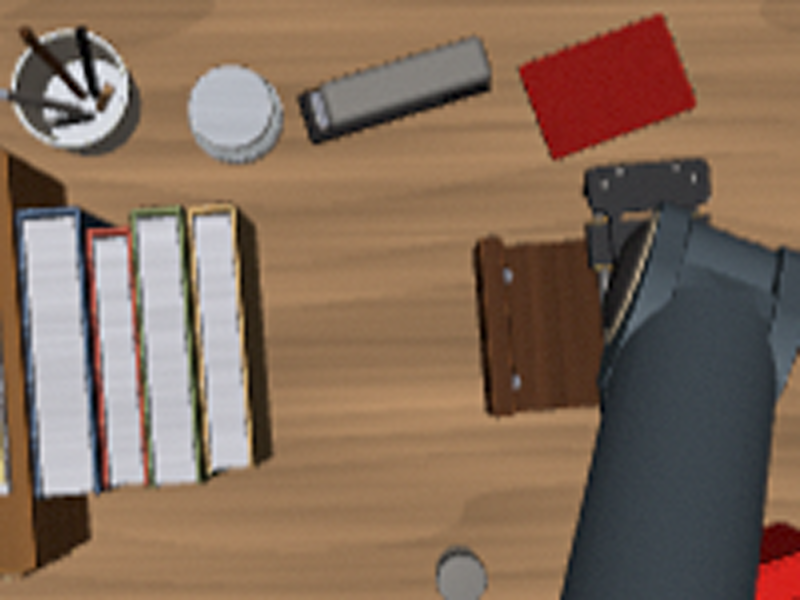

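It slides upright with about 5 N, and squares up to the fingers. I'll continue to about 25 mm short of the cover.

>>> apply_moves(travel=[[0.008, 0.0004, 0], [0.018, 0.0009, 0], [0.03, 0.0015, 0], [0.043, 0.0022, 0], [0.056, 0.0029, 0], [0.069, 0.0036, 0], [0.082, 0.0042, 0], [0.094, 0.0049, 0], [0.103, 0.0054, 0], [0.11, 0.0058, 0]], twist=[[0, 0, 0], [0, 0, 0], [0, 0, 0], [0, 0, 0], [0, 0, 0], [0, 0, 0], [0, 0, 0], [0, 0, 0], [0, 0, 0], [0, 0, 0]], claw=[85, 85, 85, 85, 85, 85, 85, 85, 85, 85])

```text
t: 11.85
tool_pos: [541.9, 33.9, 7.9]
orientation: [-0.0, 0.687, 0.727, -0.0]
ft_force: [-0.9, -4.7, 0.7]
finger_gap: 0.668
```

```bash
python3 - <<'E'
from h import *
delta([(542,40,8),(542,70,8)],0.058)
i=snapshot("scene"); crop("scene",230,120,200,150,4,"pics/s9.png",i)
i=snapshot("top"); cv2.imwrite("pics/top9.png",i); crop("top",260,200,133,100,6,"pics/t9.png",i)
E
```

```text
(542, 40, 8) -> [ 0.0061  0.0004 -0.0001]
(542, 70, 8) -> [ 0.036   0.0021 -0.0001]
tool x [-0.057  0.998 -0.   ] y [ 0.998  0.057 -0.   ] z [-0. -0. -1.] pos [541.9  33.9   7.9] F [-0.9 -4.7  0.7] gap 0.668 t 11.85
twist deg [-0.01  0.   -0.07]
```

View pics/s9.png

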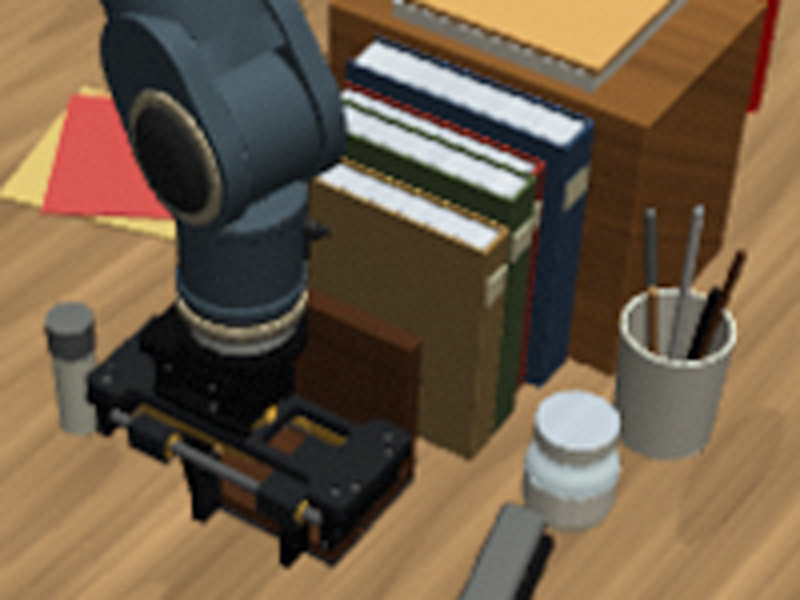

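View pics/t9.png

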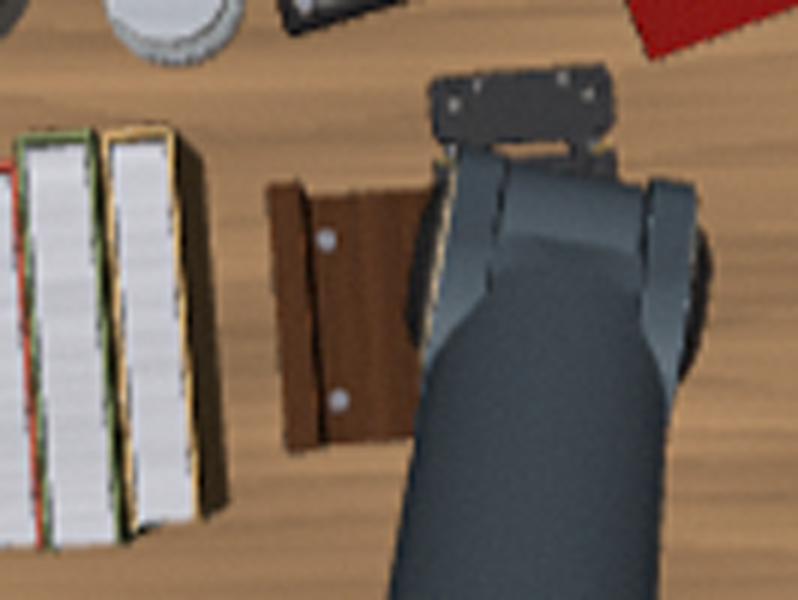

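```bash
cat > m.py <<'E'
from h import *
import sys
np.set_printoptions(precision=1,suppress=True)
def edges(f,c0,c1,z,rows,sg,name,xs=530):
    img=cv2.imread(f); g=cv2.GaussianBlur(cv2.cvtColor(img,cv2.COLOR_BGR2GRAY),(3,1),0).astype(float); P=[]
    for v in rows:
        d=np.gradient(g[v])*sg; k=c0+np.argmax(d[c0:c1]); a,b,c=d[k-1],d[k],d[k+1]; den=a-2*b+c
        P.append(at("top",k+(0.5*(a-c)/den if den else 0),v,z)[:2])
    fl=cv2.fitLine(np.array(P,np.float32),cv2.DIST_HUBER,0,.01,.01).ravel(); s=fl[1]/fl[0]
    print(name,"slope",round(float(s),4),"y at x=536:",round(float(fl[3]+s*(536-fl[2])),1))
E
python3 - <<'E'
from m import *
edges("pics/top9.png",300,312,125,range(234,273),-1,"panel back top")
edges("pics/top9.png",286,300,180,range(226,282),-1,"book top")
edges("pics/top9.png",290,302,0,range(226,280),1,"cover base")
def T(c,z): return at("top",260+(c[0]+.5)/6-.5,200+(c[1]+.5)/6-.5,z)[:2]
print([T(c,125) for c in [(268,185),(288,452),(303,181),(322,444)]])
E
```

```text
panel back top slope 0.0574 y at x=536: 142.5
book top slope 0.0593 y at x=536: 175.7
cover base slope 0.0589 y at x=536: 175.2
[array([591.4, 144.8]), array([483.4, 138.7]), array([592.8, 130.7]), array([486.4, 124.9])]
```

>>> apply_moves(travel=[[0.003, 0, 0], [0.006, 0, 0], [0.009, 0, 0], [0.012, 0, 0], [0.015, 0, 0], [0.018, 0, 0], [0.021, 0, 0], [0.024, 0, 0], [0.026, 0, 0], [0.028, 0, 0]], twist=[[0, 0, 0], [0, 0, 0], [0, 0, 0], [0, 0, 0], [0, 0, 0], [0, 0, 0], [0, 0, 0], [0, 0, 0], [0, 0, 0], [0, 0, 0]], claw=[85, 85, 85, 85, 85, 85, 85, 85, 85, 85])

```text
t: 13.2
tool_pos: [540.3, 61.6, 7.9]
orientation: [-0.0, 0.687, 0.727, -0.0]
ft_force: [0.7, -4.2, 0.3]
finger_gap: 0.665
```

```bash
python3 - <<'E'
from m import *
delta([(542,70,8)],0.058)
i=snapshot("scene"); crop("scene",260,150,133,100,6,"pics/s10.png",i)
i=snapshot("top"); cv2.imwrite("pics/top10.png",i); crop("top",260,200,133,100,6,"pics/t10.png",i)
edges("pics/top10.png",286,300,180,range(226,282),-1,"book top")
E
```

```text
(542, 70, 8) -> [ 0.  0. -0.]
tool x [-0.1  1.   0. ] y [ 1.   0.1 -0. ] z [-0.  0. -1.] pos [540.3  61.6   7.9] F [ 0.7 -4.2  0.3] gap 0.665 t 13.2
twist deg [-0.  -0.  -0.1]
book top slope 0.0593 y at x=536: 175.7
```

View pics/s10.png

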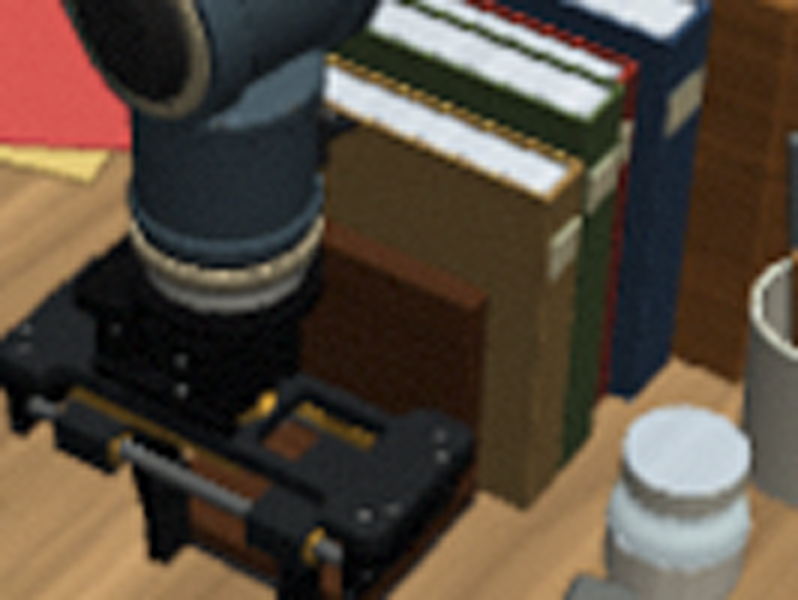

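View pics/t10.png

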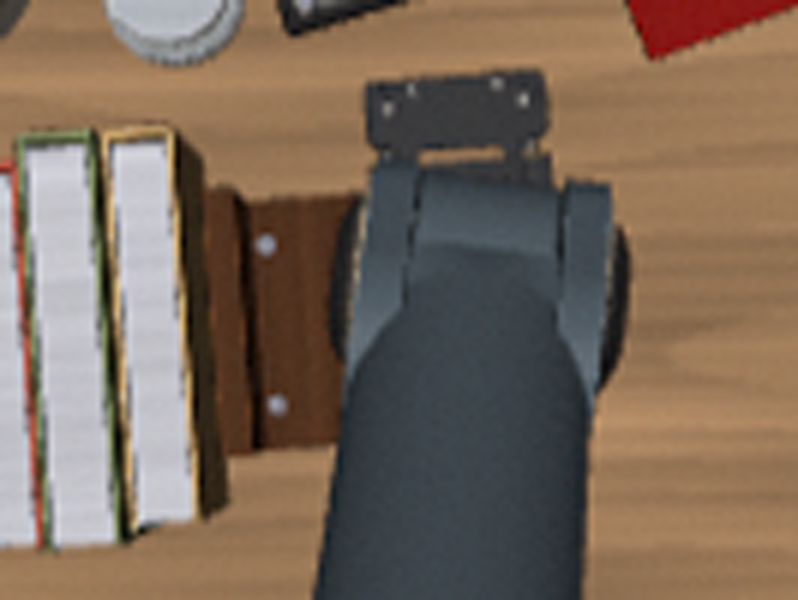

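>>> apply_moves(travel=[[0.0005, 0, 0], [0.001, 0, 0], [0.0015, 0, 0], [0.002, 0, 0], [0.0025, 0, 0], [0.003, 0, 0], [0.0035, 0, 0], [0.0035, 0, 0], [0.0035, 0, 0], [0.0035, 0, 0]], twist=[[0, 0, 0], [0, 0, 0], [0, 0, 0], [0, 0, 0], [0, 0, 0], [0, 0, 0], [0, 0, 0], [0, 0, 0], [0, 0, 0], [0, 0, 0]], claw=[85, 85, 85, 85, 85, 85, 85, 85, 85, 85])

```text
t: 14.55
tool_pos: [540.2, 65.1, 7.9]
orientation: [-0.0, 0.687, 0.727, 0.0]
ft_force: [0.8, -3.5, -1.6]
finger_gap: 0.666
```

```bash
python3 - <<'E'
from m import *
i=snapshot("scene"); crop("scene",300,190,100,75,8,"pics/s11.png",i)
i=snapshot("top"); cv2.imwrite("pics/top11.png",i); crop("top",275,215,66,75,8,"pics/t11.png",i)
edges("pics/top11.png",286,300,180,range(226,282),-1,"book top")
edges("pics/top11.png",298,304,125,range(236,272),1,"panel front top?")
E
```

```text
book top slope 0.0595 y at x=536: 175.7
panel front top? slope 0.0615 y at x=536: 152.7
```

View pics/s11.png

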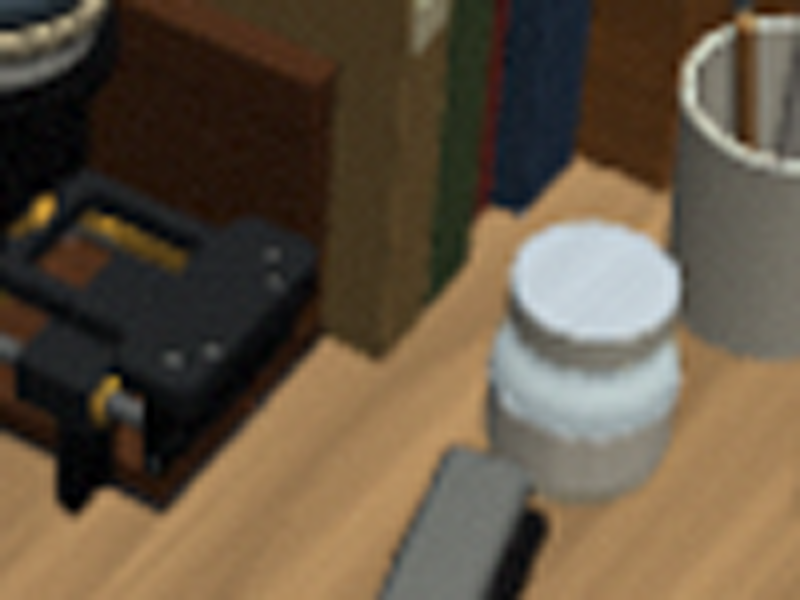

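View pics/t11.png

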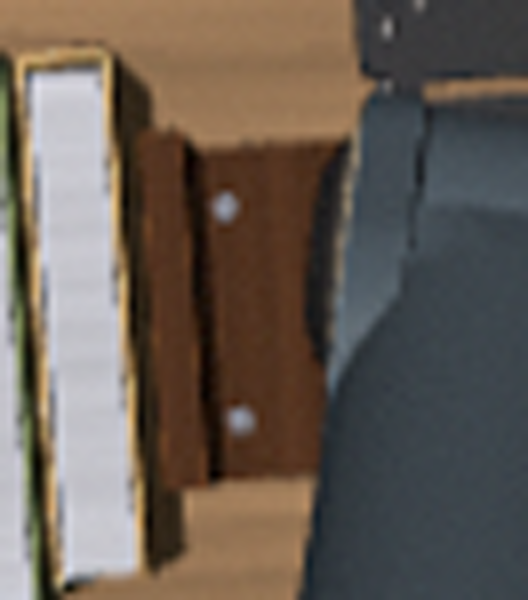

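No force rise yet, and the estimated gap is about 1–2 mm. I'll creep.

>>> apply_moves(travel=[[0.0002, 0, 0], [0.0003, 0, 0], [0.0005, 0, 0], [0.0006, 0, 0], [0.0008, 0, 0], [0.0009, 0, 0], [0.0011, 0, 0], [0.0012, 0, 0], [0.0014, 0, 0], [0.0015, 0, 0]], twist=[[0, 0, 0], [0, 0, 0], [0, 0, 0], [0, 0, 0], [0, 0, 0], [0, 0, 0], [0, 0, 0], [0, 0, 0], [0, 0, 0], [0, 0, 0]], claw=[85, 85, 85, 85, 85, 85, 85, 85, 85, 85])

```text
t: 15.9
tool_pos: [540.1, 66.5, 7.9]
orientation: [-0.0, 0.687, 0.727, 0.0]
ft_force: [0.4, -4.3, -1.1]
finger_gap: 0.669
```

>>> apply_moves(travel=[[0.0001, 0, 0], [0.0002, 0, 0], [0.0003, 0, 0], [0.0004, 0, 0], [0.0005, 0, 0], [0.0006, 0, 0], [0.0007, 0, 0], [0.0008, 0, 0], [0.0009, 0, 0], [0.001, 0, 0]], twist=[[0, 0, 0], [0, 0, 0], [0, 0, 0], [0, 0, 0], [0, 0, 0], [0, 0, 0], [0, 0, 0], [0, 0, 0], [0, 0, 0], [0, 0, 0]], claw=[85, 85, 85, 85, 85, 85, 85, 85, 85, 85])

```text
t: 17.15
tool_pos: [540.0, 67.2, 7.9]
orientation: [0.0, 0.687, 0.727, -0.0]
ft_force: [-0.0, -4.5, -1.4]
finger_gap: 0.67
```

```bash
python3 - <<'E'
from m import *
i=snapshot("scene"); crop("scene",300,190,100,75,8,"pics/s12.png",i)
i=snapshot("top"); cv2.imwrite("pics/top12.png",i); crop("top",275,215,66,75,8,"pics/t12.png",i)
edges("pics/top12.png",286,300,180,range(226,282),-1,"book top")
print(np.abs(cv2.imread("pics/top12.png")[225:285,240:292].astype(int)-cv2.imread("pics/top9.png")[225:285,240:292]).mean())
E
```

```text
book top slope 0.06 y at x=536: 175.9
1.2952991452991454
```

View pics/s12.png

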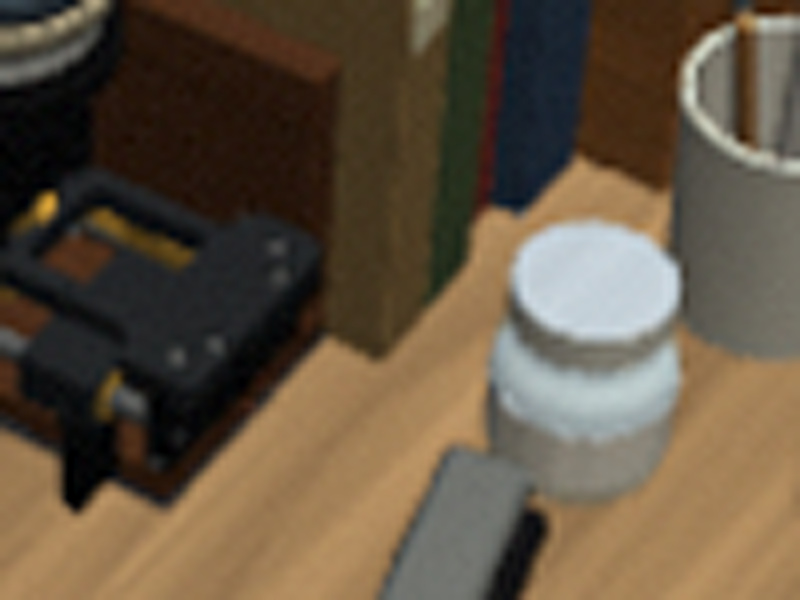

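View pics/t12.png

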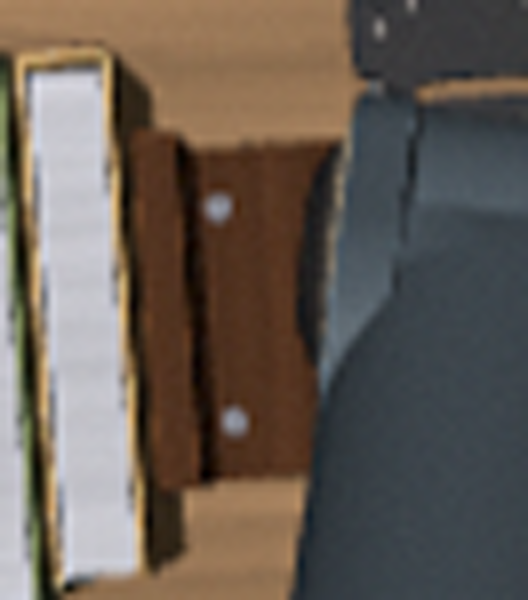

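>>> apply_moves(travel=[[0.0001, 0, 0], [0.0002, 0, 0], [0.0003, 0, 0], [0.0004, 0, 0], [0.0005, 0, 0], [0.0006, 0, 0], [0.0007, 0, 0], [0.0008, 0, 0], [0.0009, 0, 0], [0.001, 0, 0]], twist=[[0, 0, 0], [0, 0, 0], [0, 0, 0], [0, 0, 0], [0, 0, 0], [0, 0, 0], [0, 0, 0], [0, 0, 0], [0, 0, 0], [0, 0, 0]], claw=[85, 85, 85, 85, 85, 85, 85, 85, 85, 85])

```text
t: 18.5
tool_pos: [540.0, 67.6, 8.0]
orientation: [0.0, 0.687, 0.727, -0.0]
ft_force: [0.6, -6.1, -1.3]
finger_gap: 0.667
```

```bash
python3 - <<'E'
from m import *
for k in range(3):
    s=sensors.read_state(); print(s["ft_force"],s["tool_pos"],s["wrist_torque"])
E
```

```text
[ 0.6 -6.1 -1.3] [540.   67.6   8. ] [-1.5  0.  -0. ]
[ 0.6 -6.1 -1.3] [540.   67.6   8. ] [-1.5  0.  -0. ]
[ 0.6 -6.1 -1.3] [540.   67.6   8. ] [-1.5  0.  -0. ]
```

>>> apply_moves(travel=[[0.0001, 0, 0], [0.0002, 0, 0], [0.0003, 0, 0], [0.0004, 0, 0], [0.0005, 0, 0], [0.0006, 0, 0], [0.0007, 0, 0], [0.0008, 0, 0], [0.0009, 0, 0], [0.001, 0, 0]], twist=[[0, 0, 0], [0, 0, 0], [0, 0, 0], [0, 0, 0], [0, 0, 0], [0, 0, 0], [0, 0, 0], [0, 0, 0], [0, 0, 0], [0, 0, 0]], claw=[85, 85, 85, 85, 85, 85, 85, 85, 85, 85])

```text
t: 19.75
tool_pos: [539.9, 68.2, 7.9]
orientation: [0.0, 0.687, 0.727, -0.0]
ft_force: [-0.0, -6.4, -1.6]
finger_gap: 0.668
```

```bash
python3 - <<'E'
from m import *
i=snapshot("scene"); cv2.imwrite("pics/scene13.png",i); crop("scene",300,150,100,75,8,"pics/s13.png",i)
i=snapshot("top"); cv2.imwrite("pics/top13.png",i); crop("top",275,215,66,75,8,"pics/t13.png",i)
edges("pics/top13.png",286,300,180,range(226,282),-1,"book top")
E
```

```text
book top slope 0.0548 y at x=536: 176.7
```

View pics/s13.png

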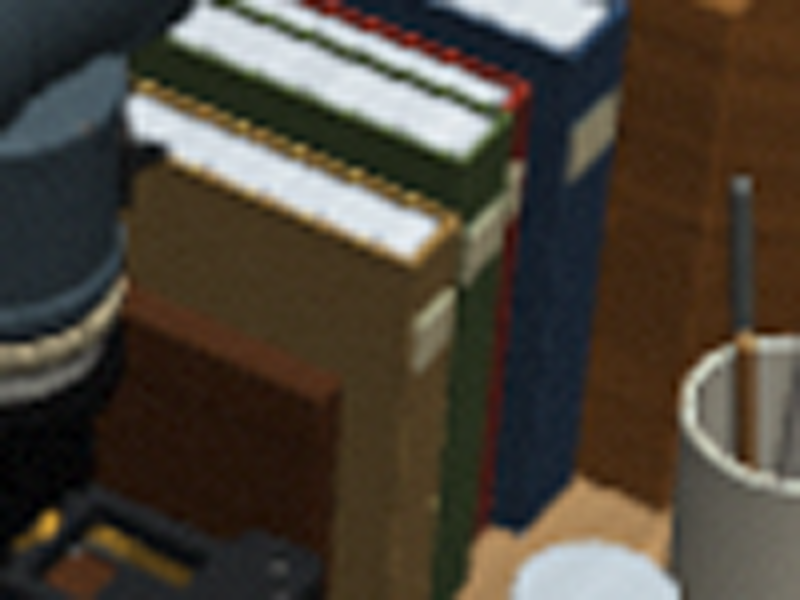

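View pics/t13.png

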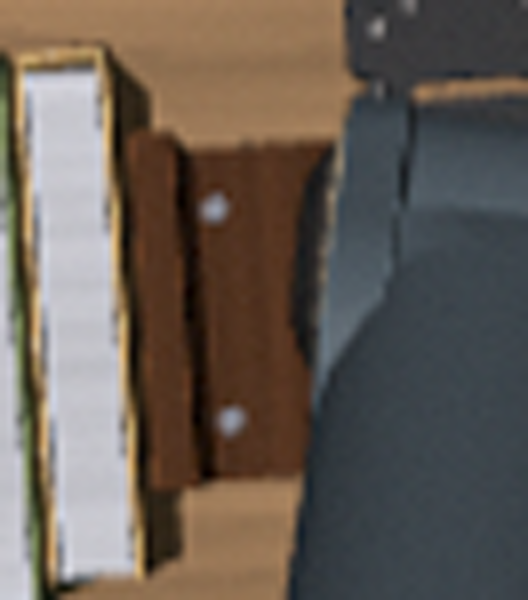

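The book's top edge shifted about 1 mm and the force rose, so the panel is in contact. I'll stop pushing, back straight off, then raise.

>>> apply_moves(travel=[[-0.002, 0, 0], [-0.005, 0, 0], [-0.015, 0, 0], [-0.03, 0, 0], [-0.05, 0, 0], [-0.07, 0, -0.01], [-0.09, 0, -0.04], [-0.11, 0, -0.09], [-0.13, 0, -0.15], [-0.15, 0, -0.2]], twist=[[0, 0, 0], [0, 0, 0], [0, 0, 0], [0, 0, 0], [0, 0, 0], [0, 0, 0], [0, 0, 0], [0, 0, 0], [0, 0, 0], [0, 0, 0]], claw=[85, 85, 85, 85, 85, 85, 85, 85, 85, 85])

```text
t: 21.1
tool_pos: [548.4, -82.4, 211.0]
orientation: [0.001, 0.687, 0.726, 0.001]
ft_force: [0.5, 1.3, 0.6]
finger_gap: 0.668
```

```bash
python3 - <<'E'
from m import *
i=snapshot("scene"); cv2.imwrite("pics/scene14.png",i); crop("scene",240,120,160,120,5,"pics/s14.png",i)
i=snapshot("top"); cv2.imwrite("pics/top14.png",i); crop("top",230,170,200,150,4,"pics/t14.png",i)
edges("pics/top14.png",286,300,180,range(226,282),-1,"book top")
edges("pics/top14.png",315,335,18,range(238,270),1,"foot end")
E
```

```text
book top slope 0.0562 y at x=536: 176.7
foot end slope 0.0582 y at x=536: 80.7
```

View pics/s14.png

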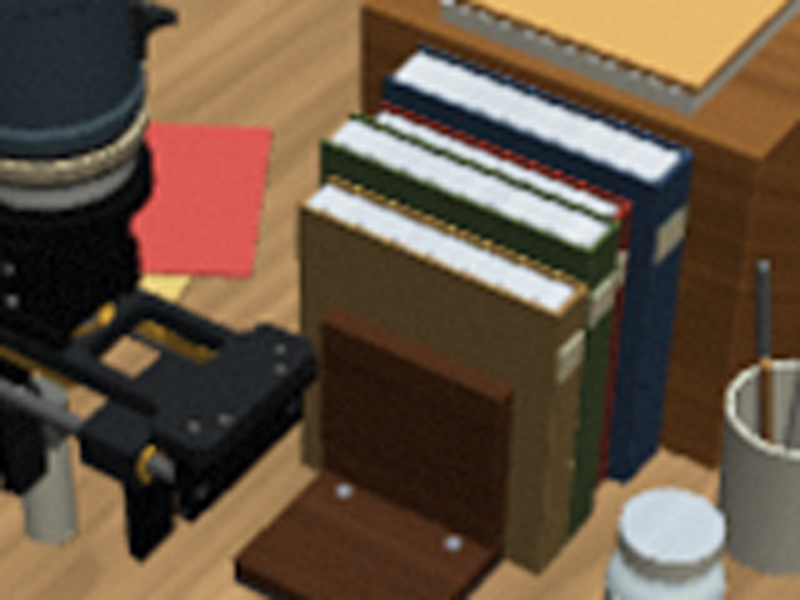

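View pics/t14.png

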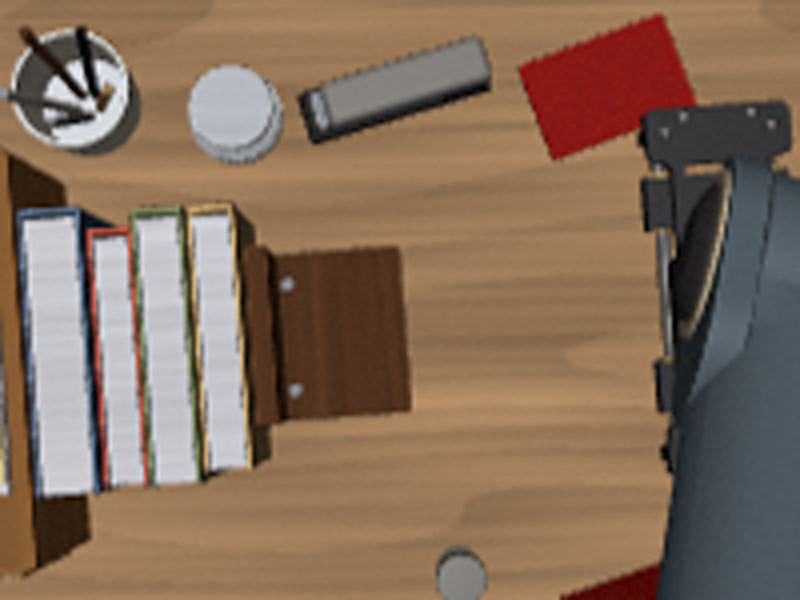

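```bash
python3 - <<'E'
from m import *
def T(c,z): return at("top",230+(c[0]+.5)/4-.5,170+(c[1]+.5)/4-.5,z)[:2]
a,b=T((401,247),18),T((411,411),18); print(a,b,(a+b)/2+95*np.array([-.058,1]))
r.sign_off()
E
```

```text
[594.4  82.8] [486.8  78.4] [535.1 175.6]
the job is handed in; nothing more can be done
```

The bookend now stands on its foot with its back against the brown end book. I handed the job in at about 21 s of the 67 s allowed. I pushed the foot over with the fingertips until it tipped and fell onto its foot. Then I slid it along the table with two fingertips low on the foot's end, using about 4–6 N, and backed the arm off clear.

Last checks from the camera images:
- **Squareness:** the foot end's slope is 0.058 and the book cover's is about 0.056–0.058, so they agree to within the measurement.
- **Centring:** the middle of the bookend's back is at about x = 535 mm, against a cover middle of about 536 mm.
- **Contact:** the back measures y ≈ 175.6 mm and the cover 176.7 mm. That 1 mm difference is within the roughly 2 mm calibration error. The push force rose and the book moved at the end, which also points to contact.
- **Books:** the end book was nudged by about 1 mm on contact. All four books still stand.
- **Other things:** the mug, jar, stapler, tin and glue stick look unmoved in the last top view. I did not measure them, and the pump bottle and tape dispenser were outside that crop.

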